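# Layer and press a cheese and crispbread stack on the scale

### The arm

A 7-joint arm with a two-finger parallel gripper is mounted at the origin on the work surface. World frame = base frame: x ahead of the robot, y to its left, z up, the work surface at z = 0. Lengths are in m, angles in rad, forces in N, time in s.
With the tool pointing down it reaches from about 0.425 to 0.925 m from the base axis. Payload 6.8 kg.
Tool frame: the origin (TCP) lies on the mounting face of the last link; the fingertips stand 173 mm ahead of it and the grasp point (between the pads) lies 155 mm ahead of it; z points along the fingers, y is the line along which they close (so a half turn about z gives the same grasp; the last joint's range is limited). The gripper opens to 85 mm and grips with 20 to 120 N. Pads are 22 mm wide; open, the fingers measure 114 mm over their backs; the gripper's body (76 mm by 85 mm) begins 54 mm behind the grasp point. The pads swing forward as they close: fully open they stand 13 mm farther back than shut.
Start: joints at [-0.108, 0.477, 0.022, 1.555, -0.011, 1.109, -0.083], TCP at [0.675, 0, 0.405] pointing down, gripper open.
Joint ranges: [-2.96, 2.96], [-0.34, 2.1], [-1.41, 1.46], [0.24, 2.44], [-1.37, 4.51], [0.17, 1.92], [-2.96, 2.96]. Speed limits (rad/s): [2.39, 2.39, 3.14, 3.14, 3.14, 3.14, 3.14].

### API

Orientations are given as a unit quaternion [w, x, y, z].
In Python, from station import bot gives the robot as it stands. The module is installed in compiled form; this text tells all that it offers.
- The arm moves only by the shell command python3 -m pendant 'ROWS' [FORCE]. ROWS is JSON, a list of rows, each a list of 5 numbers: the finger opening in m, from 0 to 0.0854, then the shift along the tool's x, y, z in m, then the turn about the tool's z in degrees. In form: [[jaw, x, y, z, yaw], ...]. A call has 1 to 12 rows; each row shifts and turns the commanded pose from where the row before left it, along the tool's axes as they then stand; what a row does not reach is not made up. A row lasts 1/12 s, in which the tool goes at most 41.7 mm and 7.16 degrees, less where a joint would pass 70% of its speed; a pose out of reach is approached as far as the arm can. A call with a gripper value outside its range is refused whole. The fingers move at their own pace and stop on an object; FORCE is the grip in N (left out, the last holds). Time passes only in rows, so rows that do not move let the fingers close. It gives the time, the measured TCP pose, the force, the opening and the grip force at its end, in the units of the state.
- bot.get_obs(): the state, without advancing time (a new reading comes with each control period).
- bot.read_camera(name): name is "scene" or "side" or "wrist"; returns (picture, depth): 384x512x3 uint8, blue, green, red; 384x512 float32, m along the optical axis (not along the pixel's ray), 0 where there is no reading.
- bot.camera_model(name): a dict with "intrinsics" (3x3 intrinsics, pixels), "dist_coeffs" ([k1, k2, p1, p2, k3] as OpenCV has them; the pictures are not rectified), "R" (3x3) and "t" (3): a world point X has camera coordinates R X + t. Camera axes: x right, y down, z forward; pixel columns grow to the right and rows downward; lengths in m; the calibration is good to about 2 mm. A picture is of the moment at which its call begins: read the wrist's pose just before it. camera_model takes no time and is no camera call; for the wrist camera it gives the pose at the moment of the call.
- bot.hand_in(): hands the job in; it is judged then, once.
Trained networks look in the newest picture that a camera, given by its name, has taken for a name from the list of things; names that differ only in an ending like _2 or _b are one class to them, and where a whole thing is asked for, a point or a joint stands for the part that bears it (a point fixed in the world has none). Each returns a list of dicts, best first, with "score" (0 to 1); they miss things now and then, are a little off and sometimes report something else, mostly with a low value. They report only what shows in the picture. A call takes as long as a camera call. They do not tell look-alikes from the thing itself.
- bot.boxes_of(name, camera): "at" ([column, row] in pixels, amid what is visible of it).
- bot.trace(name, camera): "mask" (384x512 bool, what is visible of it) and "at" ([column, row] in pixels, amid what is visible of it).
- bot.pinpoint(name, camera): "at" ([column, row] in pixels: a listed point, or the origin of a listed thing).
The state is a dict: "t": time; "q": joint angles; "joint_vel": joint speeds; "joint_torque": joint torques, N m; "eef_pos": TCP position; "tool_rot": TCP orientation; "contact_force": force on the tool from outside, world axes, zero at the start; "torque": the same for the moment, N m; "gripper_width": opening from 0.0 (shut) to 1.0 (fully open); "grasp_force": force on a finger pad.
Only numpy, scipy, OpenCV 4.12 (cv2) and the standard library are available. Lean on these libraries where they do the work, as an engineer would, in place of code of your own. Each camera call takes 0.05 s, during which the arm holds its last target. There are 200 camera calls.

### The job

Finish the layered snack on the kitchen scale's plate: slide the cheese round, without lifting it, off its chopping block so that it lies centred on the crispbread, then slide the cracker off the other block in the same way so that it lies centred on the cheese. Then bed the stack by pressing down on the cracker with about 1 kg (10 N) for a second and let go; never press any layer with 2 kg or more, it would crumble. Leave the crispbread in the middle of the plate and everything else where it stands.

Things in the scene. Friction and masses are not known exactly. Their poses are not given: they have to be found in the camera images.
- plate_centre (a point): Centre of the flat top of the scale's white round plate (flat to radius 64 mm, thin rim 2.5 mm high, outer radius 69 mm). The top is about 32 mm above the work surface. The plate is carried by the low white spring scale and can only move straight down, against a spring of 3 N per mm (at most 7.5 mm). z up.
- crispbread_center (a point): Centre, half-way up, of the dark brown round crispbread: flat disc 110 mm in diameter, 14 mm thick, already lying near the middle of the plate. z is its upward axis. Loose, about 60 g.
- cheese_center (a point): Centre, half-way up, of the pale cheese round: flat rigid disc 100 mm in diameter, 16 mm thick, lying on the lower chopping block. z is its upward axis. Loose, about 120 g.
- cracker_center (a point): Centre, half-way up, of the dotted tan cracker, the smallest disc: 92 mm in diameter, 12 mm thick, lying on the higher chopping block. z is its upward axis. Loose, about 50 g.
- lowblock_top (a point): Centre of the top of the lower wooden chopping block, fixed, 170 mm (its x) by 180 mm (its y), 48.5 mm high. It stands to one side of the scale, left or right as seen by the robot, with a straight edge along its x about 74 mm from the plate's centre; its top lies 2.5 mm above the top of the crispbread on the plate. Axes: x away from the robot, y left, up to the scene's yaw.
- highblock_top (a point): Centre of the top of the higher wooden chopping block, fixed, same plan size, 64.5 mm high, on the opposite side of the scale, with its edge about 74 mm from the plate's centre; its top lies 2.5 mm above the top of the cheese once that lies on the crispbread.
- crispbread: the crispbread, origin at the centre of its underside
- cheese: the cheese round, origin at the centre of its underside
- cracker: the cracker, origin at the centre of its underside
- jar_a: bystander: glass jar 72 mm across, 130 mm high, on the low granite ledge at the far side; origin at its foot
- jar_b: bystander: glass jar 84 mm across, 100 mm high, on the granite ledge; origin at its foot
- tray: bystander: red plastic tray 110 x 200 x 30 mm on the granite ledge; origin at its underside
- saltbowl: bystander: small white bowl 60 mm across, 35 mm high, on the work surface just beyond the scale; origin at its foot
- spoon: bystander: wooden spoon 150 mm long lying on the work surface to the right of the right-hand block; origin on its underside
- mug: bystander: blue mug 80 mm across, 90 mm high, far left; origin at its foot
- mill: bystander: wooden pepper mill 52 mm across, 115 mm high, far right; origin at its foot
There are look-alikes about, which are no part of the job. Leave any blue or orange look-alike of the crispbread alone. What is shaped like the cracker but pink or purple is not meant.

How it is judged:
On the way, in this order (a step that is already met when the one before it is completed fails the run):
1. the cheese lies centred on the crispbread (horizontal distance between cheese_center and crispbread_center below 0.008 m and z of cheese_center in the frame of crispbread_center between 0.012 and 0.018 m), for 0.2 s.
2. the cracker lies centred on the cheese (horizontal distance between cracker_center and cheese_center below 0.008 m and z of cracker_center in the frame of cheese_center between 0.011 and 0.017 m), for 0.2 s.
3. the fingers press on the cracker with 7 to 14 N for 0.4 s (all of step 2 and contact force between the fingers and cracker between 7 and 14 N), for 0.4 s.
At the end, for the whole second after the job is handed in: Crispbread flat on the plate within 12 mm of its centre, cheese flat on it within 8 mm of the crispbread's centre, cracker flat on the cheese within 8 mm of the cheese's centre, all at rest (all of step 1 and all of step 2 and horizontal distance between crispbread_center and plate_centre below 0.012 m and z of crispbread_center in the frame of plate_centre between 0.004 and 0.01 m and angle between each of crispbread_center, cheese_center, cracker_center's own z axis and vertical below 0.05 rad and linear speed of each of crispbread, cheese, cracker below 0.02 m/s); the robot touches nothing.
It fails at once if a layer is pressed with 20 N or more (contact force between the fingers and crispbread above 20 N or contact force between the fingers and cheese above 20 N or contact force between the fingers and cracker above 20 N).
It fails at once if the cheese or the cracker is lifted (more than 25 mm above its block) (height (world z) of cheese_center above 0.0815 m or height (world z) of cracker_center above 0.0955 m).
It fails at once if a bystander is moved by more than 20 mm (distance of any of jar_a, jar_b, tray, saltbowl, spoon, mug, mill from where it was at the start of the episode above 0.02 m).
It also fails if it takes over 66 s, if anything falls off the work surface, if the arm or the gripper's body presses on something with over 40 N, if the wrist force passes 120 N, or if a joint passes its speed limit or range.

## Working session

There is one attempt and no reset: what is moved stays moved. The work goes in short steps, Python scripts to look and compute and a shell command to move; the robot and the scene stay as the last step left them, time stands still between calls to the robot, and variables do not carry over. Pictures are saved under pics/ and viewed, at most 10 in all, crops included, and the job is handed in when it is done.

```bash
mkdir -p pics; cat > h.py <<'E'
import numpy as np, cv2
from station import bot
def world(cam,uv,d,m=None):
    m=m or bot.camera_model(cam); K=np.array(m["intrinsics"],float);D=np.array(m["dist_coeffs"],float)
    n=cv2.undistortPoints(np.array(uv,float).reshape(-1,1,2),K,D).reshape(-1,2)
    p=np.c_[n,np.ones(len(n))]*np.asarray(d).reshape(-1,1)
    return (p-np.array(m["t"]))@np.array(m["R"])
def cloud(cam):
    m=bot.camera_model(cam); im,d=bot.read_camera(cam)
    v,u=np.mgrid[:384,:512]; P=world(cam,np.c_[u.ravel(),v.ravel()],d.ravel(),m).reshape(384,512,3)
    P[d==0]=np.nan
    return im,d,P
E
python3 - <<'E'
from h import *
o=bot.get_obs();print({k:np.round(v,3) for k,v in o.items()})
ims=[]
for c in ["scene","side","wrist"]:
    im,d,P=cloud(c); np.save(c,P)
    cv2.imwrite(f"raw_{c}.png",im)
    for n in ["crispbread","cheese","cracker"]:
        for r in bot.trace(n,c)[:4]:
            q=P[r["mask"]]; print(c,n,round(r["score"],2),np.round(r["at"]),np.round(np.nanmedian(q,0),3),np.round(np.nanpercentile(q,[2],0),3),np.round(np.nanpercentile(q,[98],0),3))
    m=bot.camera_model(c);print(c,np.round(-np.array(m["R"]).T@m["t"],3))
    ims.append(cv2.resize(im,(400,300)))
ims.append(np.zeros_like(ims[0]))
cv2.imwrite("pics/a.png",np.vstack([np.hstack(ims[:2]),np.hstack(ims[2:])]))
E
```

```text
{'t': np.float64(0.0), 'q': array([-0.108,  0.478,  0.022,  1.556, -0.012,  1.109, -0.083]), 'joint_vel': array([ 0.002, -0.001,  0.002, -0.   , -0.001, -0.   , -0.   ]), 'joint_torque': array([-1.0000e-03, -5.9644e+01,  1.6080e+00, -2.8119e+01,  1.2000e-02,
        9.0000e-03,  0.0000e+00]), 'eef_pos': array([ 0.675, -0.   ,  0.404]), 'tool_rot': array([-0.001,  0.707,  0.707, -0.001]), 'contact_force': array([ 0.213, -0.265, -0.899]), 'torque': array([ 0.051, -0.065,  0.01 ]), 'grasp_force': np.float64(0.0), 'gripper_width': np.float64(0.997)}
scene crispbread 0.64 [186. 195.] [ 0.337 -0.155  0.014] [[ 0.281 -0.205  0.001]] [[ 0.384 -0.104  0.019]]
scene crispbread 0.61 [258. 194.] [0.512 0.038 0.046] [[ 0.465 -0.01   0.04 ]] [[0.557 0.087 0.051]]
scene cheese 0.62 [222. 225.] [ 0.554 -0.13   0.064] [[ 0.504 -0.175  0.053]] [[ 0.597 -0.084  0.069]]
scene cracker 0.87 [312. 136.] [0.321 0.381 0.012] [[0.278 0.343 0.004]] [[0.361 0.423 0.018]]
scene cracker 0.82 [304. 170.] [0.509 0.209 0.077] [[0.468 0.177 0.07 ]] [[0.549 0.243 0.081]]
scene cracker 0.71 [337. 154.] [0.446 0.403 0.0
[... 514 characters left out ...]
2 -0.119  0.064] [[ 0.496 -0.167  0.051]] [[ 0.588 -0.078  0.067]]
side cracker 0.87 [299. 332.] [0.316 0.39  0.014] [[0.275 0.347 0.009]] [[0.356 0.431 0.017]]
side cracker 0.73 [250. 328.] [0.44  0.409 0.014] [[0.4   0.367 0.009]] [[0.48  0.449 0.017]]
side cracker 0.7 [245. 244.] [0.502 0.208 0.076] [[0.462 0.166 0.073]] [[0.542 0.249 0.08 ]]
side [0.326 0.722 0.92 ]
wrist crispbread 0.77 [  8. 280.] [ 0.373 -0.151  0.014] [[ 0.355 -0.187  0.002]] [[ 0.385 -0.112  0.015]]
wrist crispbread 0.6 [ 80. 126.] [0.506 0.043 0.046] [[ 0.455 -0.008  0.038]] [[0.556 0.09  0.048]]
wrist cheese 0.49 [95. 74.] [0.511 0.065 0.033] [[ 0.436 -0.023  0.031]] [[0.567 0.107 0.036]]
wrist [0.676 0.072 0.374]
```

View pics/a.png

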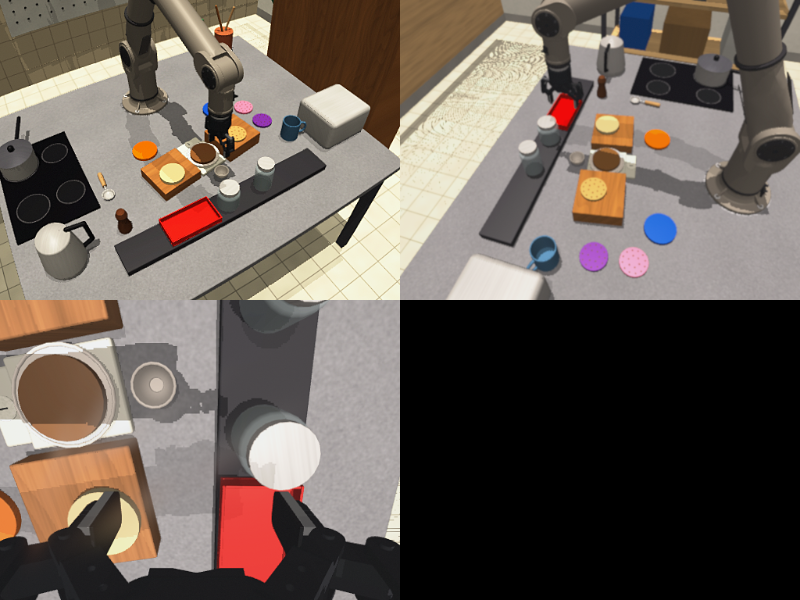

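```bash
cat >> h.py <<'E'
from scipy.optimize import least_squares
def disc(P,mask,ztop,r,tol=.004):
    """centre of the top face of radius r from the points within the mask near ztop"""
    q=P[mask]; q=q[np.abs(q[:,2]-ztop)<tol]
    if len(q)<50: return None
    h=cv2.convexHull((q[:,:2]*1e4).astype(np.float32)).reshape(-1,2)/1e4
    s=least_squares(lambda p:np.hypot(*(h-p[:2]).T)-r,h.mean(0),loss="soft_l1",f_scale=.001)
    f=least_squares(lambda p:np.hypot(*(h-p[:2]).T)-p[2],[*s.x,r],loss="soft_l1",f_scale=.001)
    return np.round(s.x,4),np.round(f.x,4),np.round(np.median(q[:,2]),4),np.round(np.sqrt(2*s.cost/len(h)),4)
def rect(P,z,near,tol=.003):
    M=(np.abs(P[...,2]-z)<tol)&(np.hypot(P[...,0]-near[0],P[...,1]-near[1])<.16)
    M=cv2.morphologyEx(M.astype(np.uint8),cv2.MORPH_OPEN,np.ones((3,3),np.uint8))
    n,l,s,_=cv2.connectedComponentsWithStats(M); k=1+np.argmax(s[1:,4])
    return cv2.minAreaRect((P[l==k][:,:2]*1000).astype(np.float32))
E
python3 - <<'E'
from h import *
for c in ["scene","side","wrist"]:
    P=np.load(c+".npy")
    for n,xy,z,r in [("crisp",(.506,.043),.046,.055),("cheese",(.548,-.125),.0645,.05),("cracker",(.505,.208),.0765,.046)]:
        M=np.hypot(P[...,0]-xy[0],P[...,1]-xy[1])<r+.012
        print(c,n,disc(P,M,z,r))
    for z,xy in [(.0485,(.53,-.12)),(.0645,(.5,.21))]:
        try: print(rect(P,z,xy))
        except Exception as e: print(e)
E
```

```text
scene crisp (array([0.5056, 0.0409]), array([0.5055, 0.0409, 0.0546]), np.float64(0.0459), np.float64(0.001))
scene cheese (array([ 0.5487, -0.1292]), array([ 0.5487, -0.1292,  0.0501]), np.float64(0.0643), np.float64(0.0009))
scene cracker (array([0.506 , 0.2033]), array([0.5062, 0.2054, 0.044 ]), np.float64(0.0767), np.float64(0.0025))
((479.0152282714844, -175.32632446289062), (61.622344970703125, 131.8667755126953), 48.790462493896484)
((490.6433410644531, 277.03314208984375), (14.16983413696289, 32.42222213745117), 53.511146545410156)
side crisp (array([0.5005, 0.0415]), array([0.5005, 0.0417, 0.0545]), np.float64(0.0458), np.float64(0.0009))
side cheese (array([ 0.5438, -0.1273]), array([ 0.5438, -0.1273,  0.0501]), np.float64(0.0642), np.float64(0.0009))
side cracker (array([0.5018, 0.206 ]), array([0.5018, 0.2061, 0.0459]), np.float64(0.0765), np.float64(0.0005))
((516.0314331054688, -117.6538314819336), (169.4451904296875, 182.02586364746094), 11.636579513549805)
((477.3639221191406, 204.5066680908203), (169.20233154296875, 179.50979614257812), 9.6295804977417)
wrist crisp (array([0.5038, 0.04  ]), array([0.5039, 0.04  , 0.0548]), np.float64(0.0463), np.float64(0.0003))
wrist cheese (array([ 0.5472, -0.1282]), array([ 0.5473, -0.1281,  0.0499]), np.float64(0.0645), np.float64(0.0003))
wrist cracker None
((517.98681640625, -121.35742950439453), (170.69476318359375, 180.5109100341797), 9.748577117919922)
((512.1209106445312, 138.32681274414062), (129.73025512695312, 39.82140350341797), 9.62307071685791)
```

```bash
python3 -m pendant '[[0.065,-0.032,-0.0187,0,0],[0.065,-0.032,-0.0187,0,0],[0.065,-0.032,-0.0187,0,0],[0.065,-0.032,-0.0187,0,0],[0.065,-0.032,-0.0187,0,0],[0.065,-0.032,-0.0187,0,0],[0.065,0,0,0,-7.15],[0.065,0,0,0,-7.15],[0.065,0,0,0.04,0],[0.065,0,0,0.04,0],[0.065,0,0,0.04,0],[0.065,0,0,0.035,0]]' 40
python3 - <<'E'
from h import *
from scipy.spatial.transform import Rotation as R
o=bot.get_obs();print(np.round(o["eef_pos"],4),o["t"],o["gripper_width"])
print(np.round(R.from_quat(np.roll(o["tool_rot"],-1)).as_matrix(),3))
im,d,P=cloud("side"); cv2.imwrite("pics/b.png",im[100:260,200:420].repeat(3,0).repeat(3,1))
Q=P[(np.hypot(P[...,0]-o["eef_pos"][0],P[...,1]-o["eef_pos"][1])<.07)&(P[...,2]>.053)&(P[...,2]<.12)]
im,d,P=cloud("wrist");
print(disc(P,np.hypot(P[...,0]-.547,P[...,1]+.128)<.065,.0645,.05),disc(P,np.hypot(P[...,0]-.504,P[...,1]-.04)<.065,.046,.055))
E
```

```text
t: 1.6
eef_pos: [0.5623, -0.1919, 0.2479]
tool_rot: [-0.0, 0.614, 0.79, 0.0]
contact_force: [0.6, 1.2, 0.3]
gripper_width: 0.757
grasp_force: 0.0
[ 0.5623 -0.1919  0.2479] 1.6 0.7571627383043124
[[-0.247  0.969  0.   ]
 [ 0.969  0.247  0.   ]
 [ 0.     0.    -1.   ]]
(array([ 0.547 , -0.1288]), array([ 0.5469, -0.1288,  0.0496]), np.float64(0.0648), np.float64(0.0005)) None
```

View pics/b.png

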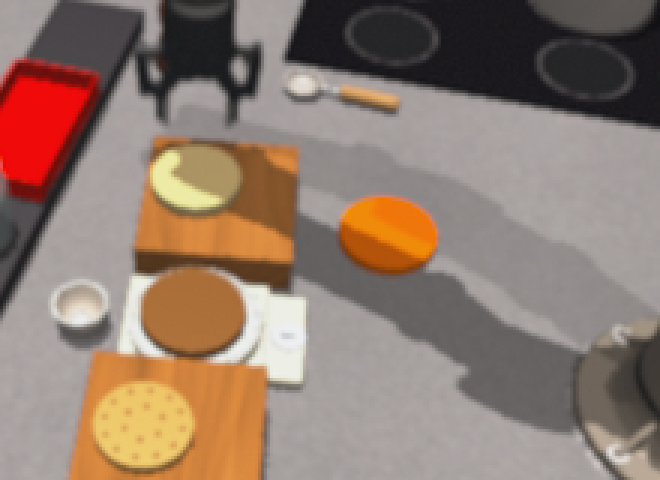

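```bash
python3 -m pendant '[[0.065,0,0,0.01,0],[0.065,0,0,0.005,0],[0.065,0,0,0,0]]'
python3 - <<'E'
from h import *
o=bot.get_obs();e=o["eef_pos"]
u=np.array([-.247,.969]);v=np.array([.969,.247])
for c in ["side","scene"]:
    im,d,P=cloud(c)
    a=(P[...,:2]-e[:2])@u; b=(P[...,:2]-e[:2])@v
    M=(abs(a)<.02)&(abs(b)<.075)&(im.max(2)<75)&(P[...,2]>.052)&(P[...,2]<.13)
    for s in (-1,1):
        m=M&(b*s>0)
        if m.sum(): print(c,s,m.sum(),"z",np.round(np.percentile(P[m][:,2]-e[2],[0,2,10]),4),"b",np.round(np.percentile(b[m],[2,98]),4),"a",np.round(np.percentile(a[m],[2,98]),4))
E
```

```text
t: 1.95
eef_pos: [0.5634, -0.1922, 0.2358]
tool_rot: [0.001, 0.614, 0.79, 0.0]
contact_force: [0.4, -0.4, -0.4]
gripper_width: 0.761
grasp_force: 0.0
side -1 53 z [-0.1581 -0.1519 -0.1445] b [-0.0592 -0.0361] a [-0.0075  0.0155]
side 1 46 z [-0.1491 -0.1486 -0.1327] b [0.0331 0.0593] a [-0.0057  0.0166]
scene -1 82 z [-0.1715 -0.1643 -0.1596] b [-0.0568 -0.0265] a [-0.014   0.0091]
scene 1 80 z [-0.1631 -0.1599 -0.1521] b [0.0338 0.0675] a [-0.0135  0.0077]
```

```bash
python3 -m pendant '[[0.065,0,0,0.006,0],[0.065,0,0,0.004,0],[0.065,0,0,0,0]]'; python3 -m pendant '[[0.065,0,0,0.002,0],[0.065,0,0,0.002,0],[0.065,0,0,0,0]]' | egrep 'eef|contact';python3 -m pendant '[[0.065,0,0,0.002,0],[0.065,0,0,0,0]]'| egrep 'eef|contact'
```

```text
t: 2.3
eef_pos: [0.5626, -0.1919, 0.2243]
tool_rot: [-0.0, 0.614, 0.79, -0.0]
contact_force: [-0.1, 0.5, 0.2]
gripper_width: 0.764
grasp_force: 0.0
eef_pos: [0.5627, -0.1919, 0.2203]
contact_force: [-0.4, -0.1, -0.6]
eef_pos: [0.5628, -0.192, 0.2184]
contact_force: [0.2, -0.3, -0.4]
```

```bash
for i in 1; do python3 -m pendant '[[0.065,0,0,0.0015,0],[0.065,0,0,0,0]]'| egrep 'eef|contact'; python3 -m pendant '[[0.065,0,0,0.0015,0],[0.065,0,0,0,0]]'| egrep 'eef|contact'; done
python3 - <<'E'
from h import *
for _ in range(1):
    im,d=bot.read_camera("scene")
    cv2.imwrite("pics/c.png",cv2.resize(im[150:300,170:330],(640,600),interpolation=cv2.INTER_CUBIC))
E
```

```text
eef_pos: [0.5627, -0.1919, 0.217]
contact_force: [-0.0, 0.2, -0.9]
eef_pos: [0.5629, -0.192, 0.2157]
contact_force: [0.1, 0.2, -0.2]
```

View pics/c.png

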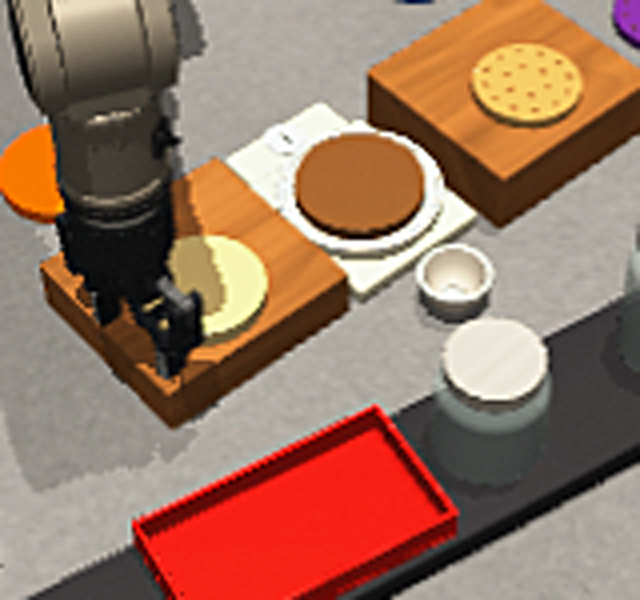

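```bash
python3 -m pendant '[[0.065,0,0,0.0015,0],[0.065,0,0,0,0]]'| egrep 'eef|contact'; python3 -m pendant '[[0.065,0,0,0.0015,0],[0.065,0,0,0,0]]'| egrep 'eef|contact'
```

```text
eef_pos: [0.5629, -0.192, 0.2157]
contact_force: [-4.5, 2.0, 13.7]
eef_pos: [0.5629, -0.1921, 0.2156]
contact_force: [-9.7, 3.0, 26.9]
```

```bash
python3 -m pendant '[[0.065,0,0,0.001,0],[0.065,0,0,0,0]]'| egrep 'eef|contact'
```

```text
eef_pos: [0.563, -0.1921, 0.2155]
contact_force: [-11.2, 4.8, 36.4]
```

```bash
python3 -m pendant '[[0.065,0,0,-0.008,0],[0.065,0,0,0,0],[0.065,0.004,0,0,0],[0.065,0.008,0,0,0],[0.065,0.01,0,0,0],[0.065,0.01,0,0,0],[0.065,0.01,0,0,0],[0.065,0.01,0,0,0],[0.065,0.01,0,0,0],[0.065,0.01,0,0,0],[0.065,0.005,0,0,0],[0.065,0.003,0,0,0]]'
cat > look.py <<'E'
from h import *
import sys
from scipy.spatial.transform import Rotation as R
o=bot.get_obs();e=o["eef_pos"];T=R.from_quat(np.roll(o["tool_rot"],-1)).as_matrix()
print("t",round(float(o["t"]),2),"eef",np.round(e,4),"F",np.round(o["contact_force"],1))
G={"crisp":[(.504,.041),.046,.055],"cheese":[eval(sys.argv[1]),float(sys.argv[2]),.05],"cracker":[eval(sys.argv[3]),float(sys.argv[4]),.046]}
for c in sys.argv[5:]:
    im,d,P=cloud(c); cv2.imwrite(f"raw_{c}.png",im)
    for n,(xy,z,r) in G.items():
        s=disc(P,np.hypot(P[...,0]-xy[0],P[...,1]-xy[1])<r+.02,z,r,.003)
        if s: print(c,n,*s,"tool:",np.round(((np.r_[s[0],z]-e)@T)[:2],4))
E
python3 look.py "(.530,-.065)" .0645 "(.504,.206)" .0765 wrist side
```

```text
t: 4.6
eef_pos: [0.5429, -0.1132, 0.2197]
tool_rot: [-0.0, 0.613, 0.79, 0.0]
contact_force: [0.7, 0.1, -1.4]
gripper_width: 0.766
grasp_force: 0.3
t 4.6 eef [ 0.5429 -0.1132  0.2197] F [ 0.7  0.1 -1.4]
wrist crisp [0.5034 0.04  ] [0.5051 0.0332 0.0483] 0.046 0.0003 tool: [ 0.1582 -0.0002]
wrist cheese [ 0.5317 -0.066 ] [ 0.5334 -0.0737  0.0564] 0.0647 0.002 tool: [0.0485 0.0009]
side crisp [0.5005 0.0416] [0.5005 0.0416 0.0548] 0.0459 0.0006 tool: [ 0.1604 -0.0026]
side cheese [ 0.5289 -0.0644] [ 0.5304 -0.0689  0.0542] 0.0642 0.002 tool: [ 0.0507 -0.0014]
side cracker [0.502  0.2055] [0.502  0.2056 0.0455] 0.0764 0.0006 tool: [0.3188 0.0395]
```

```bash
python3 -m pendant '[[0.065,0.005,0,0,0],[0.065,0.009,0,0,0],[0.065,0.01,0,0,0],[0.065,0.01,0,0,0],[0.065,0.01,0,0,0],[0.065,0.01,0,0,0],[0.065,0.01,0,0,0],[0.065,0.01,0,0,0],[0.065,0.01,0,0,0],[0.065,0.007,0,0,0],[0.065,0.004,0,0,0],[0.065,0,0,0,0]]'
python3 look.py "(.506,.027)" .062 "(.504,.206)" .0765 wrist side scene
python3 -c "
import cv2;a=cv2.imread('raw_wrist.png');b=cv2.imread('raw_side.png')[130:260,190:350]
import numpy as np
cv2.imwrite('pics/d.png',np.hstack([cv2.resize(a,(400,300)),cv2.resize(b,(369,300))]))"
```

```text
t: 5.7
eef_pos: [0.5194, -0.0212, 0.2197]
tool_rot: [-0.0, 0.613, 0.79, 0.0]
contact_force: [0.2, 0.7, 0.3]
gripper_width: 0.763
grasp_force: 0.0
t 5.7 eef [ 0.5194 -0.0212  0.2197] F [0.2 0.7 0.3]
wrist crisp [0.5046 0.0361] [0.5068 0.0286 0.0621] 0.0459 0.0031 tool: [ 0.0591 -0.0001]
wrist cheese [0.5078 0.0268] [0.5082 0.0256 0.051 ] 0.0618 0.0017 tool: [0.0493 0.0007]
side crisp [0.5009 0.0413] [0.5007 0.0421 0.0544] 0.0459 0.0026 tool: [ 0.065  -0.0024]
side cheese [0.5052 0.0283] [0.5053 0.0279 0.0503] 0.0616 0.0021 tool: [ 0.0514 -0.0014]
side cracker [0.5022 0.2053] [0.5022 0.2055 0.0454] 0.0765 0.0006 tool: [0.2236 0.0397]
scene crisp [0.5047 0.0376] [0.5022 0.0355 0.0583] 0.0463 0.0032 tool: [0.0605 0.0004]
scene cheese [0.5094 0.0264] [0.508  0.0174 0.0577] 0.0616 0.0024 tool: [0.0485 0.0022]
scene cracker [0.5061 0.2045] [0.5059 0.2044 0.0451] 0.0767 0.0013 tool: [0.2218 0.0433]
```

View pics/d.png

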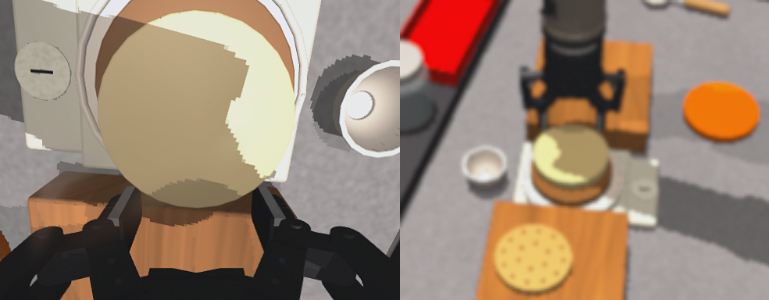

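```bash
python3 -m pendant '[[0.065,0.003,0,0,0],[0.065,0.004,0,0,0],[0.065,0.003,0,0,0],[0.065,0.002,0,0,0],[0.065,0,0,0,0],[0.065,-0.01,0,0,0],[0.065,-0.03,0,0,0],[0.065,-0.02,0,-0.02,0],[0.065,0,0,-0.04,0],[0.065,0,0,-0.04,0],[0.065,0,0,-0.04,0],[0.065,0,0,0,0]]'
python3 look.py "(.504,.038)" .062 "(.504,.206)" .0765 wrist side scene
python3 -c "
import cv2;a=cv2.imread('raw_wrist.png');b=cv2.imread('raw_side.png')[130:260,190:350]
import numpy as np
cv2.imwrite('pics/e.png',np.hstack([cv2.resize(a,(400,300)),cv2.resize(b,(369,300))]))"
```

```text
t: 6.85
eef_pos: [0.5339, -0.0704, 0.3676]
tool_rot: [0.005, 0.614, 0.789, 0.004]
contact_force: [0.9, 0.2, 0.1]
gripper_width: 0.759
grasp_force: 0.0
t 6.85 eef [ 0.5339 -0.0704  0.3676] F [0.9 0.2 0.1]
wrist crisp [0.5064 0.0243] [0.5061 0.0259 0.0584] 0.0458 0.0028 tool: [ 0.0997 -0.0074]
wrist cheese [0.5053 0.0374] [0.5053 0.0368 0.0493] 0.0619 0.0009 tool: [ 0.1127 -0.0051]
side crisp [0.5007 0.0407] [0.5043 0.0305 0.0635] 0.0458 0.003 tool: [ 0.117  -0.0089]
side cheese [0.5023 0.0391] [0.5023 0.039  0.0494] 0.0616 0.0008 tool: [ 0.115  -0.0076]
side cracker [0.5021 0.2056] [0.5021 0.2058 0.0455] 0.0764 0.0007 tool: [0.2764 0.0332]
scene crisp [0.507  0.0369] [0.5017 0.0315 0.0621] 0.0458 0.0023 tool: [ 0.1118 -0.0038]
scene cheese [0.5069 0.0372] [0.5068 0.0374 0.0494] 0.0617 0.0011 tool: [ 0.1121 -0.0036]
scene cracker [0.5065 0.2038] [0.5055 0.2035 0.0447] 0.0766 0.0014 tool: [0.2736 0.0371]
```

View pics/e.png

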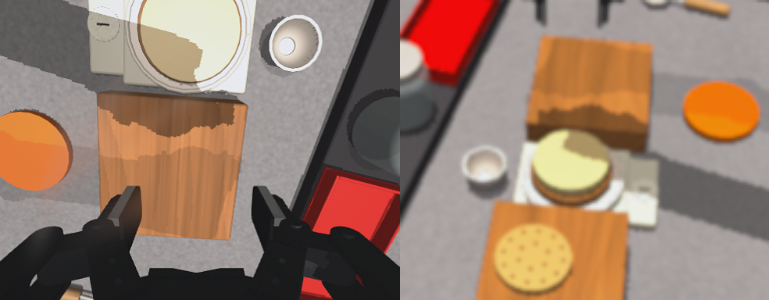

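```bash
python3 -m pendant '[[0.065,0.02,0,0,0],[0.065,0.02,-0.007,0,0],[0.065,0,0,0,0],[0.065,0,0,0,0]]'|grep eef
python3 look.py "(.504,.038)" .062 "(.504,.206)" .0765 wrist
python3 - <<'E'
import cv2
a=cv2.imread('raw_wrist.png');cv2.imwrite('pics/f.png',cv2.resize(a,(800,600),interpolation=cv2.INTER_CUBIC))
E
```

```text
eef_pos: [0.5139, -0.0313, 0.3581]
t 7.33 eef [ 0.5139 -0.0313  0.3581] F [-0.1 -0.1 -0.2]
wrist crisp [0.5037 0.0392] [0.5064 0.03   0.063 ] 0.0458 0.0027 tool: [0.0706 0.0086]
wrist cheese [0.5053 0.0376] [0.5053 0.0376 0.0497] 0.0619 0.0004 tool: [0.0686 0.0097]
```

View pics/f.png

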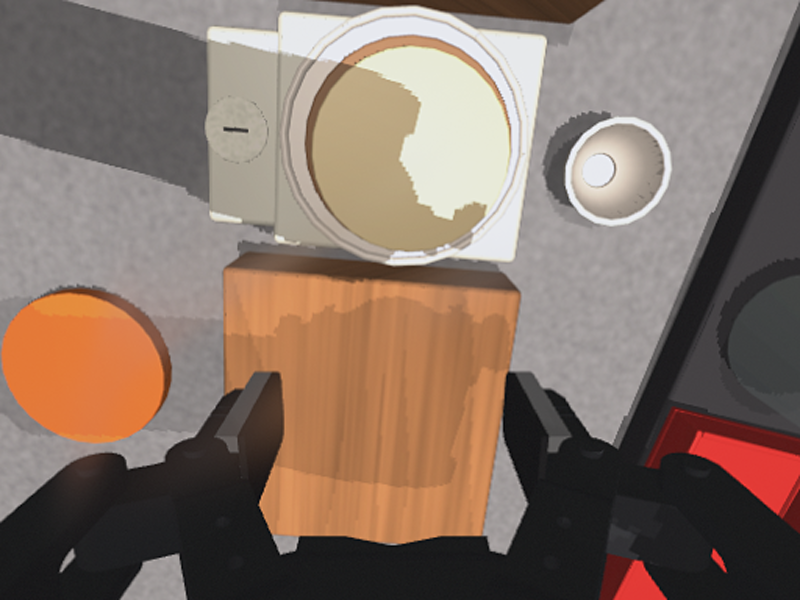

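```bash
cat > ring.py <<'E'
from h import *
def crisp(c,near=(.504,.04)):
    im,d,P=cloud(c); near=np.array(near)
    hsv=cv2.cvtColor(im,cv2.COLOR_BGR2HSV)
    r=np.hypot(P[...,0]-near[0],P[...,1]-near[1])
    M=(np.abs(P[...,2]-.0455)<.002)&(r<.068)&(r>.045)&(hsv[...,1]>90)
    q=P[M][:,:2]; a=np.arctan2(*(q-near).T[::-1]); rr=np.hypot(*(q-near).T)
    E=[q[k][np.argsort(rr[k])[-2:]] for b in np.arange(-np.pi,np.pi,.1) if (k:=np.where((a>=b)&(a<b+.1))[0]).size>3]
    E=np.vstack(E); s=least_squares(lambda p:np.hypot(*(E-p).T)-.0548,near,loss="soft_l1",f_scale=.001)
    print(c,"crisp",np.round(s.x,4),len(E),"rms",round(float(np.sqrt(2*s.cost/len(E))),4))
if __name__=="__main__":
    for c in ["wrist","side","scene"]: crisp(c)
    bot.read_camera("wrist")
    for c in ["wrist","side"]:
        _,_,P=cloud(c)
        for r in bot.pinpoint("plate_centre",c)[:1]: print(c,"plate",r["score"],r["at"],np.round(world(c,r["at"],P.shape and 1.0),3))
        # rim: z 0.032..0.036, outer radius 69
        M=(np.abs(P[...,2]-.0340)<.0025)&(np.hypot(P[...,0]-.504,P[...,1]-.04)<.078)&(np.hypot(P[...,0]-.504,P[...,1]-.04)>.055)
        h=cv2.convexHull((P[M][:,:2]*1e4).astype(np.float32)).reshape(-1,2)/1e4
        s=least_squares(lambda p:np.hypot(*(h-p[:2]).T)-p[2],[.504,.04,.069],loss="soft_l1",f_scale=.001); print(c,"rim",np.round(s.x,4))
E
python3 ring.py
```

```text
wrist crisp [0.5042 0.0394] 76 rms 0.0005
side crisp [0.5022 0.0398] 24 rms 0.0013
scene crisp [0.4906 0.0145] 4 rms 0.0014
wrist rim [0.5013 0.0409 0.0689]
side plate 0.68 [270.6, 164.3] [[0.487 0.033 0.208]]
side rim [0.502  0.0336 0.0698]
```

```bash
python3 -m pendant '[[0.065,0,0,0,7.15],[0.065,0,0,0,7.15],[0.065,0.037,-0.0012,0,0],[0.065,0.037,-0.0012,0,0],[0.065,0.037,-0.0012,0,0],[0.065,0.037,-0.0012,0,0],[0.065,0.037,-0.0012,0,0],[0.065,0.037,-0.0012,0,0],[0.065,0.037,-0.0012,0,0],[0.065,0.037,-0.0011,0,0],[0.065,0,0,0.03,0],[0.065,0,0,0,0]]'
python3 look.py "(.5053,.0376)" .062 "(.504,.204)" .0765 side scene wrist
```

```text
t: 8.78
eef_pos: [0.5034, 0.2664, 0.3261]
tool_rot: [-0.001, 0.705, 0.709, -0.002]
contact_force: [-1.1, -2.2, -0.6]
gripper_width: 0.763
grasp_force: 0.0
t 8.78 eef [0.5034 0.2664 0.3261] F [-1.1 -2.2 -0.6]
side crisp [0.5017 0.0389] [0.5086 0.0317 0.064 ] 0.0453 0.0034 tool: [-0.227  -0.0015]
side cheese [0.5021 0.0376] [0.5006 0.0382 0.0484] 0.0616 0.0021 tool: [-0.2284 -0.0012]
side cracker [0.5019 0.2055] [0.502  0.2063 0.0452] 0.0765 0.0008 tool: [-0.0605 -0.0006]
scene crisp [0.509  0.0229] [0.4842 0.0378 0.0752] 0.046 0.0035 tool: [-0.2431  0.0057]
scene cheese [0.5069 0.0377] [0.5068 0.0378 0.0498] 0.0618 0.0011 tool: [-0.2283  0.0036]
scene cracker [0.5059 0.2056] [0.5055 0.2049 0.0448] 0.0768 0.0013 tool: [-0.0604  0.0034]
wrist cracker [0.5052 0.2052] [0.5052 0.2052 0.0459] 0.0766 0.0003 tool: [-0.0608  0.0027]
```

```bash
python3 -m pendant '[[0.065,0,0.002,0.03,0],[0.065,0,0,0.03,0],[0.065,0,0,0.02,0],[0.065,0,0,0.005,0],[0.065,0,0,0,0],[0.065,0,0,0,0]]'

```

```text
t: 9.43
eef_pos: [0.5082, 0.2638, 0.2462]
tool_rot: [0.0, 0.708, 0.707, 0.001]
contact_force: [0.4, 0.3, -0.2]
gripper_width: 0.759
grasp_force: 0.0
```

```bash
python3 -m pendant '[[0.065,0,-0.003,0.005,0],[0.065,0,0,0.003,0],[0.065,0,0,0.002,0],[0.065,0,0,0,0]]' | egrep 'eef|con'
python3 -m pendant '[[0.065,-0.005,0,0,0],[0.065,-0.008,0,0,0],[0.065,-0.01,0,0,0],[0.065,-0.01,0,0,0],[0.065,-0.01,0,0,0],[0.065,-0.01,0,0,0],[0.065,-0.01,0,0,0],[0.065,-0.01,0,0,0],[0.065,-0.005,0,0,0],[0.065,-0.002,0,0,0],[0.065,0,0,0,0]]'
python3 look.py "(.5053,.0376)" .062 "(.5052,.142)" .0765 side scene
```

```text
eef_pos: [0.5042, 0.2641, 0.2348]
contact_force: [-0.5, 1.2, 0.5]
t: 10.68
eef_pos: [0.5043, 0.1835, 0.2347]
tool_rot: [0.0, 0.707, 0.707, -0.0]
contact_force: [-0.7, 0.2, -0.3]
gripper_width: 0.765
grasp_force: 0.0
t 10.68 eef [0.5043 0.1835 0.2347] F [-0.7  0.2 -0.3]
side crisp [0.4977 0.0285] [0.5113 0.0332 0.0656] 0.046 0.0031 tool: [-0.155  -0.0065]
side cheese [0.5035 0.0392] [0.5014 0.0388 0.0483] 0.0615 0.0024 tool: [-0.1443 -0.0007]
side cracker [0.4923 0.1547] [0.5004 0.1536 0.0537] 0.0766 0.0038 tool: [-0.0288 -0.012 ]
scene crisp [0.5075 0.0363] [0.4992 0.0313 0.0642] 0.0457 0.0029 tool: [-0.1472  0.0033]
scene cheese [0.5077 0.0376] [0.5076 0.0374 0.0498] 0.0618 0.0009 tool: [-0.1459  0.0035]
scene cracker [0.5071 0.1411] [0.5073 0.1499 0.0539] 0.0764 0.0029 tool: [-0.0424  0.0028]
```

```bash
python3 -m pendant '[[0.065,-0.005,0,0,0],[0.065,-0.009,0,0,0],[0.065,-0.01,0,0,0],[0.065,-0.01,0,0,0],[0.065,-0.01,0,0,0],[0.065,-0.01,0,0,0],[0.065,-0.01,0,0,0],[0.065,-0.01,0,0,0],[0.065,-0.01,0,0,0],[0.065,-0.005,0,0,0],[0.065,-0.003,0,0,0],[0.065,0,0,0,0]]'
python3 look.py "(.5053,.0376)" .062 "(.5052,.05)" .074 side scene
python3 -c "
import cv2;a=cv2.imread('raw_scene.png')[140:270,190:350];b=cv2.imread('raw_side.png')[130:260,190:350]
import numpy as np
cv2.imwrite('pics/g.png',np.hstack([cv2.resize(a,(400,325)),cv2.resize(b,(400,325))]))"
```

```text
t: 11.78
eef_pos: [0.5043, 0.0913, 0.2347]
tool_rot: [0.0, 0.707, 0.707, -0.0]
contact_force: [-0.7, -0.1, -0.0]
gripper_width: 0.764
grasp_force: 0.0
t 11.78 eef [0.5043 0.0913 0.2347] F [-0.7 -0.1 -0. ]
side crisp [0.5006 0.041 ] [0.4994 0.0432 0.053 ] 0.0453 0.0009 tool: [-0.0503 -0.0037]
side cracker [0.4971 0.0733] [0.4972 0.075  0.048 ] 0.0735 0.0027 tool: [-0.018  -0.0072]
scene crisp [0.5135 0.0254] [0.493  0.0345 0.0689] 0.0456 0.0038 tool: [-0.0659  0.0092]
scene cheese [0.5079 0.0388] [0.5081 0.0381 0.0495] 0.0617 0.0008 tool: [-0.0525  0.0036]
scene cracker [0.5085 0.0495] [0.5081 0.0571 0.0533] 0.0736 0.003 tool: [-0.0418  0.0042]
```

View pics/g.png

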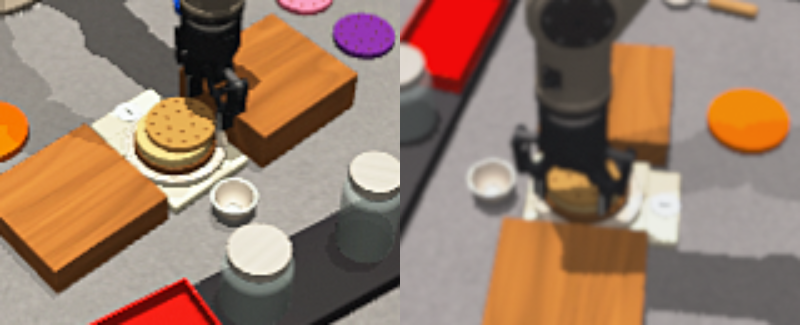

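```bash
python3 -m pendant '[[0.065,-0.003,0,0,0],[0.065,-0.004,0,0,0],[0.065,-0.0025,0,0,0],[0.065,0,0,0,0],[0.065,0.01,0,0,0],[0.065,0.025,0,0,0],[0.065,0,0,-0.035,0],[0.065,0,0,-0.04,0],[0.065,0,0,-0.04,0],[0.065,0,0,0,0]]' | grep eef
python3 -m pendant '[[0.065,-0.038,0,0,0],[0.065,-0.038,0,0,0],[0.065,-0.038,0,0,0],[0.065,-0.03,0,0,0],[0.065,0,0,0,0],[0.065,0,0,0,0],[0.065,0,0,0,0]]' | grep eef
python3 look.py "(.5053,.0376)" .062 "(.5052,.039)" .074 side scene wrist; python3 ring.py | grep crisp
python3 -c "
import cv2;a=cv2.imread('raw_wrist.png')[0:180,100:360];cv2.imwrite('pics/i.png',cv2.resize(a,(780,540)))"
```

```text
eef_pos: [0.5065, 0.1195, 0.3571]
eef_pos: [0.5044, -0.0252, 0.3497]
t 13.3 eef [ 0.5044 -0.0252  0.3497] F [-0.2 -0.6  1.4]
side crisp [0.501  0.0397] [0.5025 0.0297 0.0631] 0.0454 0.0029 tool: [ 0.0647 -0.0034]
side cheese [0.5021 0.039 ] [0.5019 0.0398 0.0492] 0.0614 0.0007 tool: [ 0.064  -0.0023]
side cracker [0.502  0.0406] [0.5021 0.0406 0.0456] 0.0735 0.0007 tool: [ 0.0656 -0.0024]
scene crisp [0.5069 0.0371] [0.4933 0.0354 0.0681] 0.0457 0.0031 tool: [0.0621 0.0025]
scene cheese [0.5068 0.0382] [0.5082 0.0369 0.0484] 0.0619 0.0013 tool: [0.0632 0.0024]
scene cracker [0.5066 0.0379] [0.5071 0.0383 0.045 ] 0.0736 0.001 tool: [0.0629 0.0022]
wrist crisp [0.5041 0.0379] [0.5068 0.028  0.061 ] 0.0457 0.0033 tool: [ 0.0629 -0.0003]
wrist cheese [0.5054 0.0376] [0.5054 0.0377 0.0497] 0.0615 0.0004 tool: [0.0626 0.001 ]
wrist cracker [0.5052 0.039 ] [0.5052 0.0391 0.0457] 0.0737 0.0005 tool: [0.064  0.0008]
wrist crisp [0.5038 0.0395] 72 rms 0.0005
side crisp [0.5012 0.0402] 30 rms 0.0012
scene crisp [0.5043 0.0165] 2 rms 0.0
```

View pics/i.png

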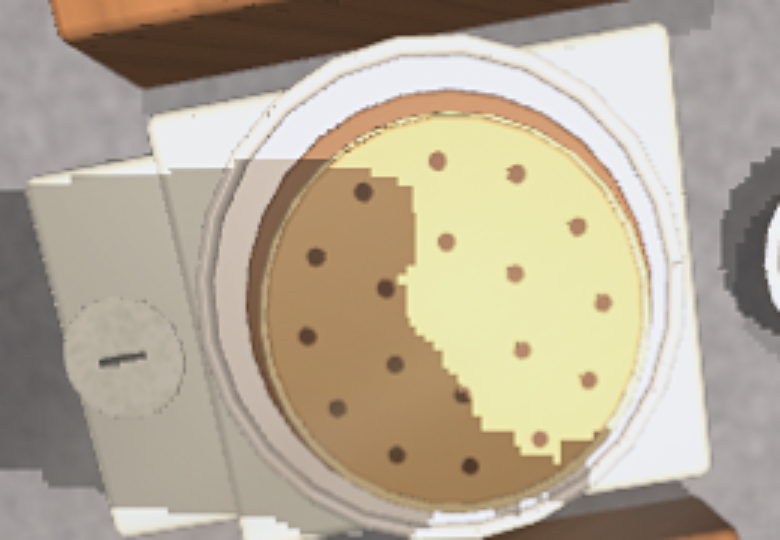

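```bash
python3 -m pendant '[[0,0.033,0.001,0,0],[0,0.032,0,0,0],[0,0,0,0,0],[0,0,0,0.03,0],[0,0,0,0.03,0],[0,0,0,0.02,0],[0,0,0,0.008,0],[0,0,0,0,0],[0,0,0,0,0]]'
```

```text
t: 14.6
eef_pos: [0.5056, 0.0386, 0.2621]
tool_rot: [0.0, 0.707, 0.707, 0.0]
contact_force: [0.7, 0.2, 0.5]
gripper_width: -0.005
grasp_force: 0.0
```

```bash
python3 -m pendant '[[0,0,0,0.003,0],[0,0,0,0.003,0],[0,0,0,0.002,0],[0,0,0,0.002,0],[0,0,0,0.002,0],[0,0,0,0,0],[0,0,0,0,0]]'|egrep 'eef|con'; python3 -m pendant '[[0,0,0,0.002,0],[0,0,0,0.001,0],[0,0,0,0,0]]'|egrep 'eef|con'; python3 -m pendant '[[0,0,0,0.001,0],[0,0,0,0,0]]'|egrep 'eef|con'
```

```text
eef_pos: [0.5053, 0.0386, 0.2497]
contact_force: [0.0, -0.6, 0.2]
eef_pos: [0.5054, 0.0386, 0.2466]
contact_force: [-0.6, 0.1, 1.6]
eef_pos: [0.5054, 0.0386, 0.2458]
contact_force: [-0.3, 0.3, 3.7]
```

```bash
python3 -m pendant '[[0,0,0,0.0015,0],[0,0,0,0,0],[0,0,0,0,0]]'|egrep 'eef|con'; python3 -m pendant '[[0,0,0,0.001,0],[0,0,0,0,0],[0,0,0,0,0]]'|egrep 'eef|con'
```

```text
eef_pos: [0.5053, 0.0386, 0.2446]
contact_force: [-1.1, -0.4, 6.9]
eef_pos: [0.5054, 0.0386, 0.2438]
contact_force: [-2.1, 0.3, 9.2]
```

```bash
python3 -m pendant '[[0,0,0,0.0005,0],[0,0,0,0,0],[0,0,0,0,0],[0,0,0,0,0],[0,0,0,0,0],[0,0,0,0,0],[0,0,0,0,0],[0,0,0,0,0],[0,0,0,0,0],[0,0,0,0,0],[0,0,0,0,0],[0,0,0,0,0]]'|egrep 'eef|con'
python3 -m pendant '[[0,0,0,-0.002,0],[0,0,0,-0.002,0],[0,0,0,-0.003,0],[0,0,0,-0.01,0],[0,0,0,-0.03,0],[0,0,0,-0.04,0],[0,0,0,-0.02,0],[0,-0.03,0,0,0],[0,-0.034,0,0,0],[0,0,0,0,0],[0,0,0,0,0],[0,0,0,0,0]]'|egrep 'eef|con'
python3 look.py "(.5053,.0376)" .062 "(.5052,.039)" .074 wrist; python3 ring.py | grep "wrist"
```

```text
eef_pos: [0.5053, 0.0386, 0.2434]
contact_force: [-3.2, -0.4, 10.3]
eef_pos: [0.5052, -0.0253, 0.35]
contact_force: [0.0, 1.0, 0.1]
t 18.1 eef [ 0.5052 -0.0253  0.35  ] F [0.  1.  0.1]
wrist crisp [0.5043 0.0364] [0.5065 0.0275 0.0606] 0.0457 0.0033 tool: [ 0.0616 -0.001 ]
wrist cheese [0.5054 0.0377] [0.5053 0.0377 0.0496] 0.0615 0.0005 tool: [0.0629 0.0001]
wrist cracker [0.5053 0.0391] [0.5052 0.039  0.0457] 0.0738 0.0003 tool: [0.0643 0.    ]
wrist crisp [0.5038 0.0395] 72 rms 0.0005
wrist rim [0.501  0.0421 0.0691]
```

```bash
python3 -c "
from station import bot
print(bot.hand_in())"
```

```text
the job is handed in; nothing more can be done
None
```

I handed the job in at about 18 s: the cheese and cracker were slid into place and the stack was pressed with about 10 N for 1 s. By the last wrist-camera reading, each layer lies within about 3 mm of the one below and the crispbread about 4 mm from the plate's centre; the hand-in returned no verdict.

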